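# Draw the press feed carriage out from under its guard with the hook

### The arm

A 7-joint arm with a two-finger parallel gripper is mounted at the origin on a cart in front of the work surface, level with it; the furniture and walls round the work are solid. World frame = base frame: x ahead of the robot, y to its left, z up, the work surface at z = 0. Lengths are in m, angles in rad, forces in N, time in s.
With the tool pointing down it reaches from about 0.4 to 0.75 m from the base axis. Payload 19.5 kg.
Tool frame: the origin (TCP) lies at the very end of the fingers, on their centre line; the grasp point (between the pads) lies 19 mm behind it (robot.pinch_z is the distance from the TCP to the grasp point, in m); z points along the fingers, y is the line along which they close (so a half turn about z gives the same grasp; the last joint's range is limited). The gripper opens to 85 mm and grips with 20 to 120 N. Pads are 22 mm wide; open, the fingers measure 114 mm over their backs; the gripper's body (76 mm by 85 mm) begins 54 mm behind the grasp point. The pads swing forward as they close: fully open they stand 13 mm farther back than shut.
Start: joints at [1.161, 0.707, -0.028, 1.485, 0.022, 0.951, -0.075], TCP at [0.207, -0.537, 0.231] pointing down, gripper open.
Joint ranges: [-2.71, 2.71], [-0.32, 2.16], [-1.57, 1.52], [0, 2.45], [-1.46, 4.6], [0, 2.02], [-2.83, 2.83]. Speed limits (rad/s): [1.89, 1.89, 2.57, 2.57, 3.01, 3.01, 3.01].

### API

Orientations are given as a rotation vector (axis times angle).
In Python, from station import robot, eyes, order gives the robot as it stands.
- The arm moves only by the shell command python3 -m crank 'ROWS' [FORCE]. ROWS is JSON, a list that holds one entry, the list of rows, each a list of 7 numbers: the shift along the tool's x, y, z as a fraction of full scale, then the turn, a rotation vector about the tool's x, y, z as a fraction of full scale, then the opening, from -1 (shut) to 1 (fully open), so that 0 is half open. In form: [[[x, y, z, rx, ry, rz, fingers], ...]]. A call has 1 to 20 rows; each row shifts and turns the commanded pose from where the row before left it, along the tool's axes as they then stand; what a row does not reach is not made up. Full scale, the value 1, is 0.1 m for a shift and 6 degrees for a turn. A row lasts 1/12 s, in which the tool goes at most 41.7 mm and 7.16 degrees, less where a joint would pass 70% of its speed; a pose out of reach is approached as far as the arm can. A call with a number of a shift or a turn outside -1 to 1 is refused whole. A call with a gripper value outside its range is refused whole. The fingers move at their own pace and stop on an object; FORCE is the grip in N (left out, the last holds). Time passes only in rows, so rows that do not move let the fingers close. It gives the time, the measured TCP pose, the force, the opening and the grip force at its end, in the units of the state.
- robot.get_state(): the state, without advancing time (a new reading comes with each control period).
- eyes.grab_frame(name): name is "scene" or "side" or "wrist"; returns a dict with "img" (400x640x3 uint8, red, green, blue), "mtx" (3x3 intrinsics, pixels), "world_to_cam" (4x4, takes a point from world to camera coordinates); the wrist camera has in their place "mount" (4x4, takes a point from camera to tool coordinates, whose origin is the TCP and whose axes are the flange's). Camera axes: x right, y up, looking along -z (the intrinsics and any distortion apply to the point x, -y, -z); pixel columns grow to the right and rows downward; lengths in m; the calibration is good to about 2 mm. A picture is of the moment at which its call begins: read the wrist's pose just before it. There is no depth.
- order.sign_off(): hands the job in; it is judged then, once.
The state is a dict: "t": time; "joint_pos": joint angles; "joint_vel": joint speeds; "joint_efforts": joint torques, N m; "ee_pos": TCP position; "tcp_rot": TCP orientation; "contact_force": force on the tool from outside, world axes, zero at the start; "moment": the same for the moment, N m; "width": finger opening in m; "grip_force": force on a finger pad.
Only numpy, scipy, OpenCV 4.12 (cv2) and the standard library are available. Lean on these libraries where they do the work, as an engineer would, in place of code of your own. Each camera call takes 0.05 s, during which the arm holds its last target. There are 200 camera calls.

### The job

The feed carriage stands back under the press guard, where no fingers may go. Take the drawing hook from the tool tray, hook it behind the upright post on the carriage and draw the carriage out against the spring buffer just until the side catch snaps in behind it and holds it there, never pulling harder than 22 N; do not touch the carriage with the fingers. Then unhook, lay the hook flat back in the tool tray and let go, leaving the other things where they are.

Things in the scene. Friction and masses are not known exactly. Their poses are not given: they have to be found in the camera images.
- feed_slide: Fixed feed slide of a small press: 240 x 120 mm aluminium base plate, 10 mm thick. Origin: centre of its underside, on the worktop; +x points back along the slide into the guard, -x is the open front, z up. Two rails (to 24 mm above the worktop) guide the carriage along x; a stop block 30 mm high crosses the front end at x = -118 to -106 mm, with the spring buffer in it.
- guard_mouth (a point): Middle of the guard's open front, at x = 0, y = 0 of the feed slide, 48 mm above the worktop. The guard is a tunnel covering x = 0 to 118 mm: inside 104 mm wide (y = -52 to +52 mm) and 74 mm high above the worktop; roof 84 mm high, clear plastic in front, aluminium with an upright air cylinder (to 164 mm, at x = 88 mm) behind. Nothing above the slide in front of it.
- carriage: Loose steel carriage 70 (x) x 64 mm (y), 0.2 to 0.4 kg, held down by the rails. Origin: centre of its underside, 10 mm above the worktop; axes as the feed slide's. Top 30 mm above the worktop, low brass nest (to 34 mm) on its rear half. Starts under the guard, origin at x = +50 to +75 mm of the slide; slides with 1 to 4 N; meets the buffer at about x = -63 mm; caught, it rests at about -64 mm.
- pull_post (a point): Pull post on the carriage: upright round steel post, 10 mm in diameter, from 30 to 58 mm above the worktop, at x = -22 mm, y = 0 of the carriage, under a 16 mm button head (58 to 63 mm). This point: on its axis, 48 mm above the worktop.
- buffer (a joint): Spring buffer: 12 mm steel pin standing out of the stop block towards the carriage, 20 mm above the worktop. Value: how far it is pressed in (m), 0 free, 0.007 solid; 5 N per mm. The catch drops only with the buffer pressed about 2 mm in, which takes a pull of 11 to 17 N with the friction; let go, the spring then pushes the carriage some 0.7 mm back onto the catch.
- catch (a joint): Side catch: 46 mm spring-loaded steel pawl on the right (-y) rail, 24 to 31 mm above the worktop; pivot at x = 14, y = -47 mm of the feed slide, nose at x = -27, y = -19 mm pointing to the front and inwards. Value (rad): 0 swung in; the passing carriage pushes it out to about 0.12 (adding 1 to 3 N) and it snaps back to 0 when the carriage's rear end has passed the nose.
- hook: Drawing hook: flat-sided handle 90 long (x), 18 wide (y), 26 mm high (z) with an 8 mm steel rod; 0.13 kg, balanced near its origin. Origin: centre of the handle's underside; x along the handle to the hooked end, z up as it lies. The rod runs along x, 13 mm above the underside, to a sideways leg (axis at x = 115.5 mm) out to y = +24 mm. A 10 mm post in the hook sits at x = 106.5, y = 9 to 18 mm.
- hook_tip (a point): Centre of the round end of the hook's sideways leg (8 mm thick), at x = 113.5, y = 24, z = 13 mm of the hook.
- tool_tray: Fixed wooden tool tray, 120 (x) x 252 mm (y), floor 3 mm thick, rim 15 mm high and 5 mm thick. Origin: centre of its underside, on the worktop. The hook lies along its length, hooked end towards the tray's +y.
- screwdriver: Fine screwdriver, 111 mm long, 8 mm thick, lying in the tray beside the hook. Bystander. Origin: its middle, underside.
- parts_pot: Round screw-top parts pot, 42 mm wide, 20 mm high. Bystander. Origin: centre of its underside.
- tally: Round hand tally counter, 43 x 52 x 20 mm. Bystander. Origin: centre of its underside.
- valve_holder: Black waisted pick-up valve standing on the worktop, 26 mm wide, 32 mm high. Bystander. Origin: centre of its underside.

How it is judged:
On the way, in this order (a step that is already met when the one before it is completed fails the run):
1. the hook, behind the post, is drawing the carriage out (contact force between hook and carriage above 0.5 N and x of carriage in the frame of feed_slide below 0.03 m and x of hook_tip in the frame of carriage above -0.022 m), for 0.1 s.
2. the carriage is out and the catch has dropped in behind it (x of carriage in the frame of feed_slide below -0.0625 m and value of joint catch below 0.05 rad), for 0.2 s.
At the end, for the whole second after the job is handed in: The carriage rests at the front (origin beyond x = -62.5 mm of the feed slide) with the catch swung in behind it (under 0.05 rad); the hook lies flat inside the tool tray (underside under 10 mm up, tilt under 0.12 rad, tip not propped on the rim), at rest and released (all of step 2 and z of hook in the frame of tool_tray below 0.01 m and x of hook in the frame of tool_tray between -0.05 and 0.05 m and y of hook in the frame of tool_tray between -0.12 and 0.12 m and z of hook_tip in the frame of tool_tray below 0.024 m and angle between hook's own z axis and vertical below 0.12 rad and linear speed of hook below 0.02 m/s and linear speed of carriage below 0.01 m/s); the robot touches nothing.
It fails at once if the hook pulls or pushes on the carriage with more than 22 N (contact force between hook and carriage above 22 N).
It fails at once if the fingers or the arm touch the carriage (contact force between any of the fingers, the arm and carriage above 0.5 N).
It fails at once if a bystander (screwdriver, parts pot, tally counter, pick-up valve) is moved more than 25 mm (distance of any of screwdriver, parts_pot, tally, valve_holder from where it was at the start of the episode above 0.025 m).
It also fails if it takes over 69 s, if anything falls off the work surface, if the arm or the gripper's body presses on something with over 40 N, if the wrist force passes 120 N, or if a joint passes its speed limit or range.

## Working session

There is one attempt and no reset: what is moved stays moved. The work goes in short steps, Python scripts to look and compute and a shell command to move; the robot and the scene stay as the last step left them, time stands still between calls to the robot, and variables do not carry over. Pictures are saved under pics/ and viewed, at most 10 in all, crops included, and the job is handed in when it is done.

```bash
mkdir -p pics
cat > h.py <<'E'
import numpy as np, cv2
from station import robot, eyes, order
from scipy.spatial.transform import Rotation as R
def grab(n,save=None):
    s=robot.get_state(); f=eyes.grab_frame(n)
    K=np.array(f["mtx"])
    if n=="wrist":
        T=np.eye(4);T[:3,:3]=R.from_rotvec(s["tcp_rot"]).as_matrix();T[:3,3]=s["ee_pos"]
        C=T@np.array(f["mount"])
    else: C=np.linalg.inv(np.array(f["world_to_cam"]))
    if save: cv2.imwrite("pics/"+save,cv2.cvtColor(f["img"],cv2.COLOR_RGB2BGR))
    return f["img"],K,C
def ray(K,C,u,v):
    d=np.linalg.inv(K)@[u,v,1]; d=C[:3,:3]@[d[0],-d[1],-d[2]]
    return C[:3,3],d
def onz(K,C,u,v,z):
    o,d=ray(K,C,u,v); return o+d*(z-o[2])/d[2]
def proj(K,C,p):
    q=np.linalg.inv(C)@[*p,1]; q=K@[q[0],-q[1],-q[2]]; return q[:2]/q[2]
def tri(v1,p1,v2,p2):
    A=[];b=[]
    for (K,C),p in((v1,p1),(v2,p2)):
        o,d=ray(K,C,*p); d/=np.linalg.norm(d); P=np.eye(3)-np.outer(d,d); A.append(P);b.append(P@o)
    return np.linalg.lstsq(np.vstack(A),np.hstack(b),rcond=None)[0]
E
python3 - <<'E'
from h import *
np.set_printoptions(precision=4,suppress=True)
for n in("scene","side","wrist"):
    i,K,C=grab(n,n+"0.png"); print(n,K,C,sep="\n")
s=robot.get_state();print(s)
E
```

```text
scene
[[397.1586   0.     320.0668]
 [  0.     397.1586 195.1898]
 [  0.       0.       1.    ]]
[[-0.8448  0.3052 -0.4395  0.1388]
 [-0.5348 -0.506   0.6768  0.4164]
 [-0.0158  0.8068  0.5906  0.5695]
 [ 0.      0.      0.      1.    ]]
side
[[504.3472   0.     322.3719]
 [  0.     504.3472 193.2022]
 [  0.       0.       1.    ]]
[[-0.9936  0.0136 -0.1121  0.3547]
 [-0.1097 -0.3505  0.9301  1.0104]
 [-0.0266  0.9365  0.3498  0.4836]
 [ 0.      0.      0.      1.    ]]
wrist
[[303.5142   0.     322.9179]
 [  0.     303.5142 195.6261]
 [  0.       0.       1.    ]]
[[ 0.3601  0.8969  0.2568  0.2724]
 [-0.9329  0.3465  0.0981 -0.5112]
 [-0.001  -0.2749  0.9615  0.3743]
 [ 0.      0.      0.      1.    ]]
{'t': 0.15, 'joint_pos': array([ 1.1613,  0.707 , -0.0276,  1.4849,  0.022 ,  0.9509, -0.0755]), 'joint_vel': array([ 0.0002, -0.0023, -0.0005, -0.0013,  0.    , -0.0017, -0.0015]), 'joint_efforts': array([  0.0002, -88.3308,   1.2346, -23.6193,   0.0168,   0.0053,
         0.0001]), 'ee_pos': array([ 0.2067, -0.5364,  0.2309]), 'tcp_rot': array([-3.0878, -0.5742,  0.0003]), 'contact_force': array([-0.2471, -0.9295, -0.0166]), 'moment': array([ 0.0335, -0.0193, -0.0133]), 'grip_force': 0.0, 'width': 0.08546032367406223}
```

View pics/scene0.png

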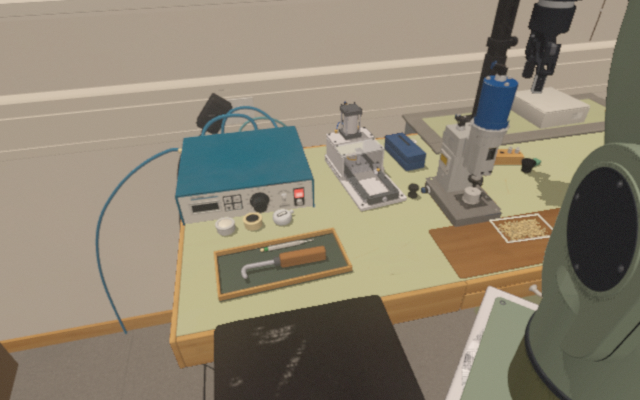

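View pics/side0.png

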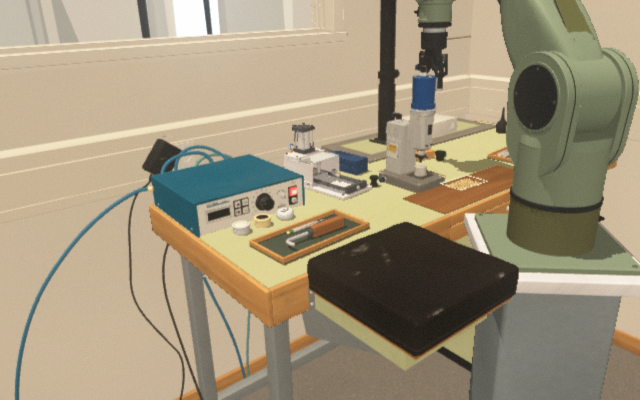

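The scene view shows the tray at about (282,263) with the hook (tip at 245,272; handle around 302,258) and the screwdriver. The slide is at about (365,180) with its front end at (385,200). Next I need crops for detail.

Run:
```python
from h import *
a=cv2.imread("pics/scene0.png");b=cv2.imread("pics/side0.png")
A=cv2.resize(a[95:295,200:420],None,fx=3,fy=3,interpolation=cv2.INTER_CUBIC)
B=cv2.resize(b[115:265,225:405],None,fx=4,fy=4,interpolation=cv2.INTER_CUBIC)
cv2.imwrite("pics/c1.png",A);cv2.imwrite("pics/c2.png",B)
```

```text
(no output)
```

View pics/c1.png

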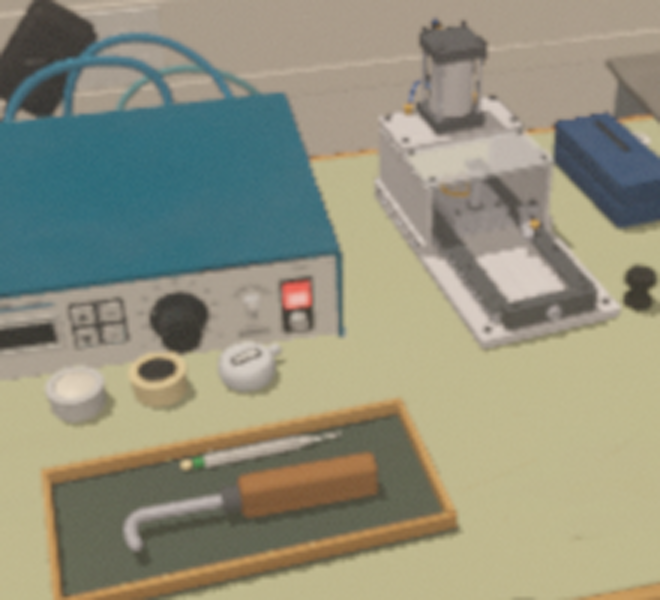

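View pics/c2.png

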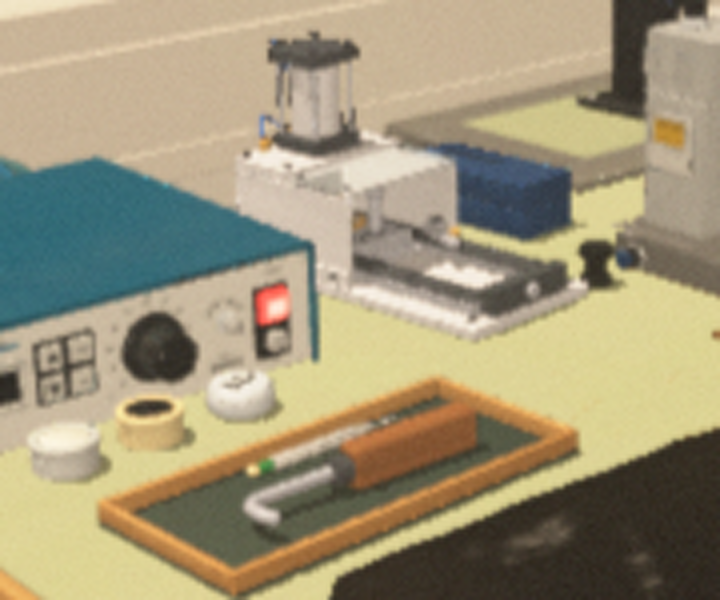

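The crops show these positions (crop pixels, first crop): tray corners at (43,473), (402,403), (457,520) and (60,600). The hook tip is at (138,545), and the handle runs from (240,490) to (378,472). Slide front corners are at (487,343) and (618,308). The post is dim inside the guard, near (478,190).

Run:
```python
from h import *
np.set_printoptions(precision=4,suppress=True)
_,K,C=grab("scene");_,K2,C2=grab("side")
f=lambda u,v:(200+u/3,95+v/3)
g=lambda u,v:(225+u/4,115+v/4)
print("slide scene");
for p in((487,346),(618,311)):print(onz(K,C,*f(*p),0.005))
print(onz(K,C,*f(377,190),0.01))
for p in((472,338),(588,287)):print("side",onz(K2,C2,*g(*p),0.005))
print("tray")
for p in((43,473),(402,403),(457,520),(60,600)):print(onz(K,C,*f(*p),0.015))
for p in((99,508),(437,379),(579,438),(235,593)):print("side",onz(K2,C2,*g(*p),0.015))
print("hook handle top corners, tip")
for p in((240,473),(374,455),(380,490),(247,517)):print(onz(K,C,*f(*p),0.029))
for p in((340,450),(472,404),(478,415)):print("side",onz(K2,C2,*g(*p),0.029))
print(onz(K,C,*f(138,543),0.016),onz(K2,C2,*g(272,518),0.016))
print("post?",tri((K,C),f(478,190),(K2,C2),g(376,212)))
print("roof front",onz(K,C,*f(432,195),.084),onz(K,C,*f(550,158),.084))
print("cyl",tri((K,C),f(453,40),(K2,C2),g(313,48)))
```

```text
slide scene
[ 0.445  -0.2309  0.005 ]
[ 0.3773 -0.3237  0.005 ]
[ 0.6331 -0.3766  0.01  ]
side [ 0.4487 -0.2177  0.005 ]
side [ 0.375  -0.3189  0.005 ]
tray
[0.6279 0.0527 0.015 ]
[ 0.4608 -0.131   0.015 ]
[ 0.3744 -0.0532  0.015 ]
[0.5432 0.1249 0.015 ]
side [0.6271 0.0653 0.015 ]
side [ 0.4631 -0.1223  0.015 ]
side [ 0.3751 -0.0387  0.015 ]
side [0.5373 0.1541 0.015 ]
hook handle top corners, tip
[ 0.5068 -0.0045  0.029 ]
[ 0.442  -0.0635  0.029 ]
[ 0.4221 -0.0385  0.029 ]
[0.4799 0.024  0.029 ]
side [0.5039 0.0153 0.029 ]
side [ 0.4365 -0.0519  0.029 ]
side [ 0.432  -0.0363  0.029 ]
[0.5326 0.0673 0.016 ] [0.5324 0.074  0.016 ]
post? [ 0.5301 -0.3756  0.0412]
roof front [ 0.5268 -0.2873  0.084 ] [ 0.4726 -0.3878  0.084 ]
cyl [ 0.5767 -0.4091  0.1548]
```

```bash
cat >> h.py <<'E'
def plan(x,y,z,yaw):
    """tool-axis shift (units of 0.1 m) AFTER turning to yaw (deg of tool x), and turn in 6-deg units"""
    s=robot.get_state(); M=R.from_rotvec(s["tcp_rot"]).as_matrix()
    cur=np.degrees(np.arctan2(M[1,0],M[0,0])); c,n=np.cos(np.radians(yaw)),np.sin(np.radians(yaw))
    T=np.array([[c,n,0],[n,-c,0],[0,0,-1]]).T
    d=T.T@(np.array([x,y,z])-s["ee_pos"])
    # tilt correction: rotation from current to target in tool frame
    rv=R.from_matrix(M.T@T).as_rotvec(degrees=True)/6
    print("t",s["t"],"pos",s["ee_pos"].round(4),"yaw",cur.round(2),"shift",(d*10).round(3),"turn",rv.round(3),"j",s["joint_pos"].round(2),"F",np.round(s["contact_force"],1),"w",round(s["width"],4),"g",round(s["grip_force"],1))
E
python3 - <<'E'
from h import *
_,K,C=grab("scene");_,K2,C2=grab("side")
print(tri((K,C),(500,72),(K2,C2),(423,72)),onz(K,C,475,200,0.01))
plan(.43,-.05,.25,46)
E
```

```text
[ 0.24680961 -0.36782538  0.31340196] [ 0.23675073 -0.39467477  0.01      ]
t 0.35 pos [ 0.2067 -0.5365  0.2312] yaw 21.07 shift [ 5.05  -1.773 -0.188] turn [-3.000e-03 -1.000e-03 -4.155e+00] j [ 1.16  0.71 -0.03  1.48  0.02  0.95 -0.08] F [ 1.5  0.2 -0.3] w 0.0851 g 0.0
```

```bash
python3 -m crank '[[[0,0,-0.3,0,0,-0.83,1],[0,0,-0.3,0,0,-0.83,1],[0,0,-0.3,0,0,-0.83,1],[0,0,-0.3,0,0,-0.83,1],[0,0,-0.3,0,0,-0.83,1],[0.3,0.05,0,0,0,0,1],[0.3,0.05,0,0,0,0,1],[0.3,0.05,0,0,0,0,1],[0.3,0.05,0,0,0,0,1],[0.3,0.05,0,0,0,0,1],[0.3,0.05,0,0,0,0,1],[0.3,0.05,0,0,0,0,1],[0.3,0.05,0,0,0,0,1],[0.3,0.05,0,0,0,0,1],[0.3,0.05,0,0,0,0,1]]]'
python3 -c "
from h import *
plan(.43,-.05,.25,46)"
```

```text
t: 1.6
ee_pos: [0.4522, -0.3545, 0.3814]
tcp_rot: [-2.892, -1.227, 0.0]
contact_force: [-0.1, -0.2, 0.3]
width: 0.0852
grip_force: 0.0
t 1.6 pos [ 0.4522 -0.3545  0.3814] yaw 45.97 shift [ 2.036 -2.275  1.314] turn [-0.    -0.    -0.005] j [ 0.68  0.59 -0.16  1.17  0.09  1.39 -0.23] F [-0.1 -0.2  0.3] w 0.0852 g 0.0
```

```bash
python3 -m crank '[[[0.2,-0.228,0.13,0,0,0,1],[0.2,-0.228,0.13,0,0,0,1],[0.2,-0.228,0.13,0,0,0,1],[0.2,-0.228,0.13,0,0,0,1],[0.2,-0.228,0.13,0,0,0,1],[0.2,-0.228,0.13,0,0,0,1],[0.2,-0.228,0.13,0,0,0,1],[0.2,-0.228,0.13,0,0,0,1],[0.2,-0.228,0.13,0,0,0,1],[0.2,-0.228,0.13,0,0,0,1],[0,0,0,0,0,0,1]]]'
python3 -c "
from h import *
grab('wrist','w1.png')
plan(.4627,-.02,.1,46)"
```

```text
t: 2.52
ee_pos: [0.4253, -0.0483, 0.2499]
tcp_rot: [-2.886, -1.235, 0.002]
contact_force: [0.1, 0.7, 0.1]
width: 0.0852
grip_force: 0.0
t 2.5667 pos [ 0.4259 -0.0509  0.2507] yaw 46.22 shift [0.478 0.05  1.507] turn [-0.015  0.003  0.036] j [ 0.15  0.47 -0.17  1.94  0.11  0.73 -0.85] F [ 0.2 -0.9  0.7] w 0.0853 g 0.0
```

View pics/w1.png

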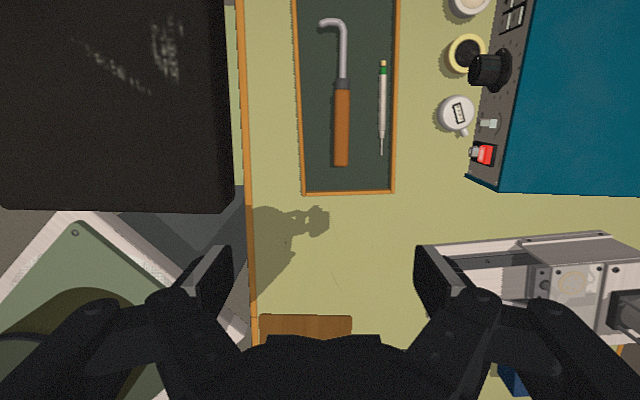

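The wrist view shows the handle running from (342,85) to (341,167) and the tip at (320,22). The screwdriver, at about (383,110), is only about 40 mm off the handle's axis, so I'll approach with the fingers part open.

```bash
cat > hk.py <<'E'
from h import *
i,K,C=grab('wrist')
hsv=cv2.cvtColor(i,cv2.COLOR_RGB2HSV)
m=cv2.inRange(hsv,(5,110,60),(16,255,255)); m[:, :310]=0;m[:,375:]=0;m[:70]=0;m[185:]=0
cs=max(cv2.findContours(m,cv2.RETR_EXTERNAL,cv2.CHAIN_APPROX_NONE)[0],key=cv2.contourArea)[:,0]
P=np.array([onz(K,C,*p,0.029)[:2] for p in cs],np.float32)*1000
r=cv2.minAreaRect(P);print("px",cs.min(0),cs.max(0),"handle",r)
s=onz(K,C,383,110,.008)[:2];print("sd",s, "tip",onz(K,C,321,22,.016))
print("tray", [onz(K,C,*p,.015).round(4) for p in((303,194),(394,191),(293,2),(398,2))])
E
python3 hk.py
```

```text
px [331  87] [347 164] handle ((473.8931884765625, -27.761871337890625), (88.31409454345703, 18.264049530029297), 45.97538375854492)
sd [ 0.52656244 -0.05196881] tip [0.53714926 0.06849625 0.016     ]
tray [array([ 0.3823, -0.059 ,  0.015 ]), array([ 0.4702, -0.1375,  0.015 ]), array([0.5287, 0.1041, 0.015 ]), array([0.612 , 0.0243, 0.015 ])]
```

```bash
python3 -m crank '[[[0.1,0.037,0.3,0,0,0,-0.2],[0.1,0.037,0.3,0,0,0,-0.2],[0.1,0.037,0.3,0,0,0,-0.2],[0.1,0.037,0.3,0,0,0,-0.2],[0.1,0.039,0.3,0,0,0,-0.2],[0,0,0.3,0,0,0,-0.2],[0,0,0,0,0,0,-0.2],[0,0,0,0,0,0,-0.2],[0,0,0,0,0,0,-0.2]]] ' 40
python3 -c "
from h import *
plan(.474,-.028,.006,46)
grab('wrist','w2.png')
"
```

```text
t: 3.37
ee_pos: [0.4749, -0.0311, 0.0729]
tcp_rot: [2.892, 1.225, 0.002]
contact_force: [0.6, -0.5, -0.1]
width: 0.0341
grip_force: 0.0
t 3.3667 pos [ 0.4749 -0.0311  0.0729] yaw 45.91 shift [ 0.016 -0.028  0.669] turn [ 0.011 -0.007 -0.014] j [ 0.04  0.84 -0.07  2.    0.19  0.31 -0.96] F [ 0.6 -0.5 -0.1] w 0.0341 g 0.0
```

View pics/w2.png

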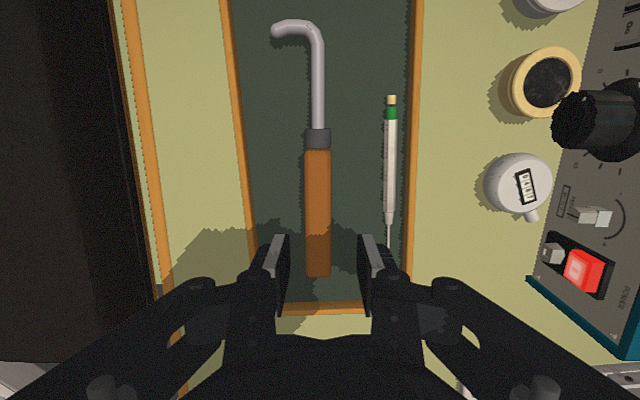

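The handle's axis is at u=317 against the finger centre at 323, so the tool has to go about 3.5 mm to the left. The screwdriver blade (389) stays outside the right finger. Now I'll lower the fingers and grip.

```bash
python3 -m crank '[[[0.01,-0.035,0.07,0,0,0,-0.2],[0,0,0.15,0,0,0,-0.2],[0,0,0.15,0,0,0,-0.2],[0,0,0.15,0,0,0,-0.2],[0,0,0.1,0,0,0,-0.2],[0,0,0.04,0,0,0,-0.2],[0,0,0.01,0,0,0,-0.2],[0,0,0,0,0,0,-0.2],[0,0,0,0,0,0,-1],[0,0,0,0,0,0,-1],[0,0,0,0,0,0,-1],[0,0,0,0,0,0,-1],[0,0,0,0,0,0,-1],[0,0,0,0,0,0,-1],[0,0,0,0,0,0,-1]]]' 90
python3 -c "
from h import *
plan(.474,-.028,.2,46)
"
```

```text
t: 4.67
ee_pos: [0.473, -0.0272, 0.0053]
tcp_rot: [2.892, 1.226, 0.002]
contact_force: [-1.1, 0.0, 11.6]
width: 0.0164
grip_force: 88.9
t 4.6667 pos [ 0.473  -0.0272  0.0053] yaw 45.96 shift [ 1.000e-03  1.200e-02 -1.947e+00] turn [ 0.009 -0.009 -0.006] j [ 0.01  0.98 -0.03  2.02  0.2   0.14 -0.98] F [-1.1  0.  11.6] w 0.0164 g 88.9
```

```bash
python3 -m crank '[[[0,0,-0.05,0,0,0,-1],[0,0,-0.1,0,0,0,-1],[0,0,-0.2,0,0,0,-1],[0,0,-0.3,0,0,0,-1],[0,0,-0.3,0,0,0,-1],[0,0,-0.3,0,0,0,-1],[0,0,-0.3,0,0,0,-1],[-0.22,0.095,0,0,0,0,-1],[-0.22,0.095,0,0,0,0,-1],[-0.22,0.095,0,0,0,0,-1],[-0.22,0.095,0,0,0,0,-1],[-0.22,0.095,0,0,0,0,-1]]]'
python3 -m crank '[[[0,0,0,0,0,0.94,-1],[0,0,0,0,0,0.94,-1],[0,0,0,0,0,0.94,-1],[0,0,0,0,0,0.94,-1],[0,0,0,0,0,0.94,-1],[0,0,0,0,0,0.94,-1],[0,0,0,0,0,0.94,-1],[0,0,0,0,0,0.94,-1],[0,0,0,0,0,0.94,-1],[0,0,0,0,0,0.94,-1],[0,0,0,0,0,0.94,-1],[0,0,0,0,0,0.94,-1],[0,0,0,0,0,0.94,-1],[0,0,0,0,0,0.94,-1],[0,0,0,0,0,0.94,-1],[0,0,0,0,0,0,-1]]]'
python3 -c "
from h import *
plan(.387,-.253,.15,-38.8)
"
```

```text
t: 5.67
ee_pos: [0.4296, -0.1404, 0.1604]
tcp_rot: [2.892, 1.227, 0.001]
contact_force: [0.1, -0.6, -1.1]
width: 0.0161
grip_force: 88.0
t: 7.0
ee_pos: [0.4303, -0.1389, 0.1601]
tcp_rot: [-2.961, 1.046, -0.001]
contact_force: [-0.9, -0.1, -1.3]
width: 0.016
grip_force: 87.9
t 7.0 pos [ 0.4303 -0.1389  0.1601] yaw -38.91 shift [0.377 1.161 0.101] turn [-0.011 -0.001 -0.018] j [ 0.1   0.67  0.25  2.01 -0.33  0.5  -1.66] F [-0.9 -0.1 -1.3] w 0.016 g 87.9
```

```bash
python3 -m crank '[[[0.06,0.19,0,0,0,0,-1],[0.06,0.19,0,0,0,0,-1],[0.06,0.19,0,0,0,0,-1],[0.06,0.19,0,0,0,0,-1],[0.06,0.19,0,0,0,0,-1],[0.06,0.19,0,0,0,0,-1],[0,0,0,0,0,0,-1],[0,0,0,0,0,0,-1]]]'
python3 -c "
from h import *
plan(.387,-.253,.15,-38.8)
grab('wrist','w3.png')
"
```

```text
t: 7.67
ee_pos: [0.3869, -0.2513, 0.1598]
tcp_rot: [-2.965, 1.037, -0.001]
contact_force: [-0.1, 1.4, -1.1]
width: 0.0163
grip_force: 88.2
t 7.6667 pos [ 0.3869 -0.2513  0.1598] yaw -38.56 shift [0.011 0.013 0.098] turn [-0.006 -0.002  0.04 ] j [ 0.39  0.68  0.21  1.98 -0.27  0.51 -1.45] F [-0.1  1.4 -1.1] w 0.0163 g 88.2
```

View pics/w3.png

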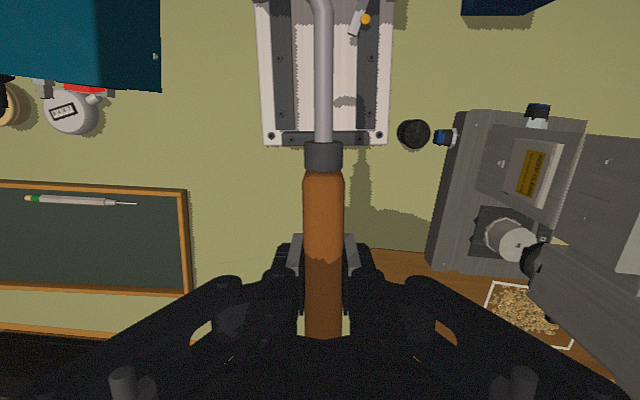

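The hook is held straight, with the rod along u≈323. The slide's front corners are at (264,146) and (389,144), and its left edge runs up to (257,0).

```bash
cat > sl.py <<'E'
from h import *
_,K,C=grab('wrist')
a,b,l,r=[onz(K,C,*p,.010) for p in((263.5,146),(389,144),(257,2),(394,2))]
print(a,b,l,r,np.linalg.norm(a-b))
y1=np.degrees(np.arctan2(*(a-b)[1::-1]))-90; print("yaw front",y1,[np.degrees(np.arctan2(*(q)[1::-1])) for q in(l-a,r-b)])
E
python3 sl.py
```

```text
[ 0.45127293 -0.22765263  0.01      ] [ 0.3778998  -0.32303573  0.01      ] [ 0.54581877 -0.30409794  0.01      ] [ 0.4733742  -0.39520907  0.01      ] 0.1203393216306348
yaw front -37.56915846121726 [np.float64(-38.957371379979776), np.float64(-37.08725459567283)]
```

```bash
python3 -m crank '[[[0,0,0,0,0,-0.11,-1],[0.18,0.105,0,0,0,0,-1],[0.18,0.105,0,0,0,0,-1],[0.18,0.105,0,0,0,0,-1],[0.18,0.105,0,0,0,0,-1],[0,0,0,0,0,0,-1],[0,0,0,0,0,0,-1],[0,0,0,0,0,0,-1]]]'
python3 -c "
from h import *
plan(.4176,-.3284,.16,-37.9)
grab('wrist','w4.png')
grab('scene','s4.png')
a=cv2.imread('pics/w4.png')[:200,200:440];b=cv2.imread('pics/s4.png')[100:220,300:430]
b=cv2.resize(b,(325,300),interpolation=cv2.INTER_CUBIC)
a=cv2.resize(a,(480,400),interpolation=cv2.INTER_CUBIC)
o=np.zeros((400,805,3),np.uint8);o[:,:480]=a;o[:300,480:]=b;cv2.imwrite('pics/c4.png',o[:,:800])
"
```

```text
t: 8.43
ee_pos: [0.4183, -0.3273, 0.1592]
tcp_rot: [-2.971, 1.019, 0.001]
contact_force: [0.7, 0.6, -1.0]
width: 0.0165
grip_force: 88.2
t 8.4333 pos [ 0.4183 -0.3273  0.1592] yaw -37.87 shift [ 0.002  0.013 -0.008] turn [-0.004  0.008  0.004] j [ 0.49  0.76  0.21  1.74 -0.24  0.67 -1.4 ] F [ 0.7  0.6 -1. ] w 0.0165 g 88.2
```

View pics/c4.png

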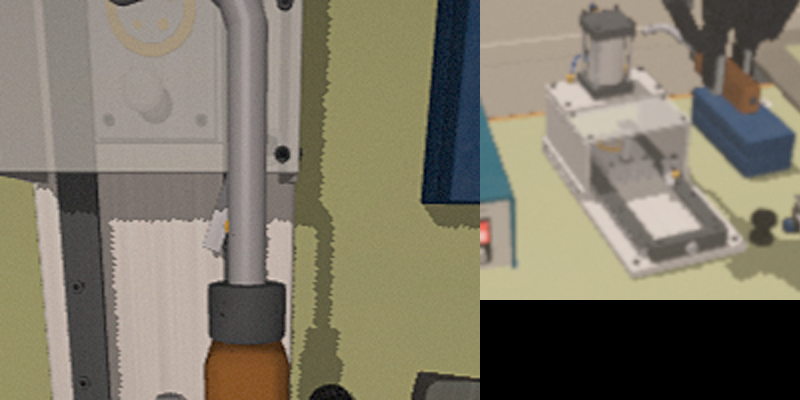

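The wrist crop (offset 200, scale 2) shows the post's button head through the clear roof at about (144,92) and the carriage screws at (108,120) and (201,120). The guard's front edge is at row ≈170, and the hook's leg is well placed in view.

```bash
cat > po.py <<'E'
from h import *
np.set_printoptions(precision=4,suppress=True)
i,K,C=grab('wrist')
O=np.array([.5093,-.349,0]);ex=np.array([.789,-.614,0]);ey=np.array([.614,.789,0])
S=lambda p:np.array([(p-O)@ex,(p-O)@ey,p[2]])
f=lambda u,v:(200+u/2,v/2)
for n,p,z in(("head",(144,90),.063),("headlow",(154,100),.058),("scr",(108,120),.03),("scr",(201,120),.03),("guard L",(0,178),.084),("guard R",(296,170),.084),("plate R",(296,182),.01),("ring",(150,10),.034),("plateR",(290,300),.010),("nose",(210,250),.031),("bend",(262,12),.1592+.0107)):
    print(n,S(onz(K,C,*f(*p),z)))
g=cv2.GaussianBlur(cv2.cvtColor(i,cv2.COLOR_RGB2GRAY),(0,0),1)
c=cv2.HoughCircles(cv2.resize(g[:100,240:320],None,fx=4,fy=4,interpolation=cv2.INTER_CUBIC),cv2.HOUGH_GRADIENT,1,30,param1=40,param2=15,minRadius=25,maxRadius=60)
if c is not None:
    for u,v,r in c[0][:5]: print("circ",240+u/4,v/4,r/4,S(onz(K,C,240+u/4,v/4,.063)))
a=cv2.resize(i[:80,235:325,::-1],None,fx=8,fy=7,interpolation=cv2.INTER_CUBIC)
a=cv2.convertScaleAbs(a,alpha=2.2,beta=-180);cv2.imwrite("pics/z4.png",a[:, :720])
E
python3 po.py
```

```text
head [ 0.0291 -0.0015  0.063 ]
headlow [ 0.0266 -0.0043  0.058 ]
scr [0.0238 0.019  0.03  ]
scr [ 0.0238 -0.0196  0.03  ]
guard L [-0.0021  0.0455  0.084 ]
guard R [ 0.0005 -0.0552  0.084 ]
plate R [ 0.0006 -0.0611  0.01  ]
ring [ 0.0628 -0.0007  0.034 ]
plateR [-0.0531 -0.0594  0.01  ]
nose [-0.0286 -0.0225  0.031 ]
bend [ 0.0232 -0.0413  0.1699]
```

View pics/z4.png

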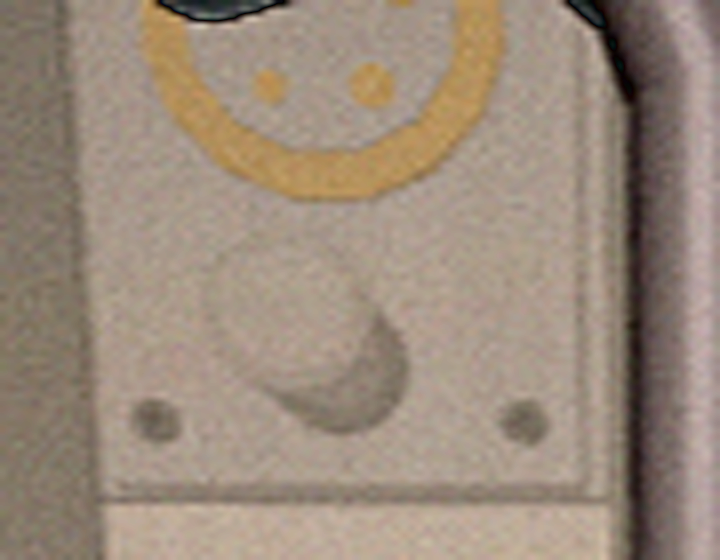

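The head centre is at zoom (288,310), which is image (271,44.3). That puts the post at slide x≈+29.5 mm, y≈0, and the carriage's front edge agrees (origin ≈ +51 mm). Next: back off, lower, then look before entering.

```bash
python3 -m crank '[[[-0.22,-0.007,0,0,0,0,-1],[-0.22,-0.007,0,0,0,0,-1],[-0.21,0,0,0,0,0,-1],[0,0,0.25,0,0,0,-1],[0,0,0.25,0,0,0,-1],[0,0,0.25,0,0,0,-1],[0,0,0.25,0,0,0,-1],[0,0,0.15,0,0,0,-1],[0,0,0.05,0,0,0,-1],[0,0,0,0,0,0,-1],[0,0,0,0,0,0,-1]]]'
cat > sp.py <<'E'
from h import *
O=np.array([.5093,-.349,0]);ex=np.array([.789,-.614,0]);ey=np.array([.614,.789,0])
s=robot.get_state();p=s["ee_pos"]
def S(p): return np.round([(p-O)@ex,(p-O)@ey,p[2]],4)
def st():
    print("t",s["t"],"slide xyz",S(p),"F slide",np.round([s["contact_force"]@ex,s["contact_force"]@ey,s["contact_force"][2]],1),"g",round(s["grip_force"]))
if __name__=="__main__": st(); plan(*p,-37.9)
E
python3 sp.py
python3 - <<'E'
from sp import *
i,K,C=grab('wrist','w5.png')
g=cv2.cvtColor(i,cv2.COLOR_RGB2HSV)
for v in (20,50,80,110,140):
    u=np.where((g[v,250:400,1]<45)&(g[v,250:400,2]>60))[0]
    print(v,250+u.min() if len(u) else None,250+u.max() if len(u) else None)
E
```

```text
t: 9.5
ee_pos: [0.368, -0.2871, 0.04]
tcp_rot: [2.971, -1.021, 0.001]
contact_force: [-0.4, -0.7, -1.9]
width: 0.0161
grip_force: 88.2
t 9.5 slide xyz [-0.1495 -0.0379  0.04  ] F slide [ 0.1 -0.7 -1.9] g 88
t 9.5 pos [ 0.368  -0.2871  0.04  ] yaw -37.95 shift [0. 0. 0.] turn [-0.001 -0.003 -0.008] j [ 0.55  0.91  0.07  2.04 -0.31  0.2  -1.33] F [-0.4 -0.7 -1.9] w 0.0161 g 88.2
20 250 367
50 250 365
80 250 364
110 250 363
140 250 362
```

View pics/w5.png

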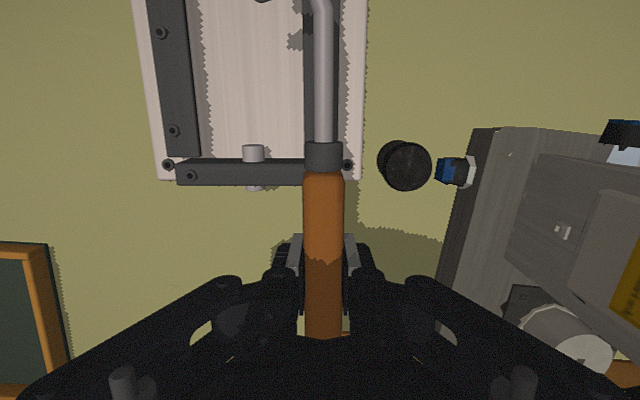

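The hook stands in front of the slide with the rod at u≈325→321. The buffer pin is at (253,150), and the front plate corners are at (158,180) and (365,178).

Run:
```python
from sp import *
i,K,C=grab('wrist')
for n,u,v,z in(("cornL",158,180,.01),("cornR",365,178,.01),("pin",253,147,.026),("rod1",325,130,.0507),("rod2",321,15,.0507),("tip",266,-3,.05),("rodouter",333,20,.05)): print(n,S(onz(K,C,u,v,z)))
```

```text
cornL [-0.1192  0.0593  0.01  ]
cornR [-0.118  -0.0621  0.01  ]
pin [-0.0981 -0.0013  0.026 ]
rod1 [-0.0879 -0.0384  0.0507]
rod2 [-0.044  -0.0368  0.0507]
tip [-0.0376 -0.0155  0.05  ]
rodouter [-0.0455 -0.0415  0.05  ]
```

```bash
python3 -m crank '[[[0,0.015,0.012,0,0,0,-1],[0.08,0,0,0,0,0,-1],[0.08,0,0,0,0,0,-1],[0.08,0,0,0,0,0,-1],[0.08,0,0,0,0,0,-1],[0.08,0,0,0,0,0,-1],[0.08,0,0,0,0,0,-1],[0.08,0,0,0,0,0,-1],[0.08,0,0,0,0,0,-1],[0.08,0,0,0,0,0,-1],[0.08,0,0,0,0,0,-1],[0.02,0,0,0,0,0,-1],[0,0,0,0,0,0,-1],[0,0,0,0,0,0,-1]]]'
python3 sp.py
python3 - <<'E'
from h import *
grab('wrist','w6.png')
E
```

```text
t: 10.77
ee_pos: [0.4313, -0.3386, 0.0383]
tcp_rot: [-2.971, 1.022, 0.0]
contact_force: [-0.1, -0.2, -1.8]
width: 0.0161
grip_force: 88.2
t 10.7667 slide xyz [-0.068  -0.0397  0.0383] F slide [ 0.  -0.3 -1.8] g 88
t 10.7667 pos [ 0.4313 -0.3386  0.0383] yaw -37.97 shift [0. 0. 0.] turn [-0.001  0.002 -0.012] j [ 0.53  0.97  0.14  1.75 -0.28  0.44 -1.36] F [-0.1 -0.2 -1.8] w 0.0161 g 88.2
```

```bash
python3 -m crank '[[[0,-0.05,0,0,0,0,-1],[0,-0.05,0,0,0,0,-1],[0,-0.05,0,0,0,0,-1],[0,-0.05,0,0,0,0,-1],[0,-0.05,0,0,0,0,-1],[0,0,0,0,0,0,-1],[0,0,0,0,0,0,-1]]]'
python3 sp.py
python3 -m crank '[[[-0.03,0,0,0,0,0,-1],[-0.03,0,0,0,0,0,-1],[-0.03,0,0,0,0,0,-1],[-0.03,0,0,0,0,0,-1],[-0.03,0,0,0,0,0,-1],[-0.03,0,0,0,0,0,-1],[-0.03,0,0,0,0,0,-1]]]'
python3 sp.py
```

```text
t: 11.4
ee_pos: [0.4471, -0.3188, 0.0381]
tcp_rot: [-2.971, 1.021, 0.0]
contact_force: [-0.2, -0.2, -1.4]
width: 0.016
grip_force: 88.2
t 11.4 slide xyz [-0.0676 -0.0144  0.0381] F slide [-0.1 -0.3 -1.4] g 88
t 11.4 pos [ 0.4471 -0.3188  0.0381] yaw -37.93 shift [0. 0. 0.] turn [ 0.     0.001 -0.005] j [ 0.48  0.97  0.15  1.75 -0.3   0.44 -1.39] F [-0.2 -0.2 -1.4] w 0.016 g 88.2
t: 11.98
ee_pos: [0.4301, -0.306, 0.0381]
tcp_rot: [-2.971, 1.022, -0.0]
contact_force: [0.7, 0.2, -2.1]
width: 0.0162
grip_force: 88.2
t 11.9833 slide xyz [-0.0889 -0.0147  0.0381] F slide [ 0.4  0.5 -2.1] g 88
t 11.9833 pos [ 0.4301 -0.306   0.0381] yaw -37.97 shift [0. 0. 0.] turn [-0.001 -0.    -0.012] j [ 0.49  0.95  0.14  1.83 -0.3   0.38 -1.38] F [ 0.7  0.2 -2.1] w 0.0162 g 88.2
```

```bash
cat > br.py <<'E'
from sp import *
i,K,C=grab('wrist')
h=cv2.cvtColor(i,cv2.COLOR_RGB2HSV); m=cv2.inRange(h,(14,70,90),(28,255,255)); 
m[120:]=0; n,l,stt,cen=cv2.connectedComponentsWithStats(m)
for k in range(1,n):
    if stt[k,4]>15: print("brass",stt[k],S(onz(K,C,*cen[k],.034)), S(onz(K,C,stt[k,0]+stt[k,2]/2,stt[k,1]+stt[k,3],.034)))
E
python3 br.py
python3 -m crank '[[[-0.03,0,0,0,0,0,-1],[-0.03,0,0,0,0,0,-1],[-0.03,0,0,0,0,0,-1],[-0.03,0,0,0,0,0,-1],[-0.03,0,0,0,0,0,-1],[-0.03,0,0,0,0,0,-1],[-0.03,0,0,0,0,0,-1]]]'
python3 sp.py; python3 br.py
```

```text
brass [   26     0   163   120 11969] [-0.0028  0.0886  0.034 ] [-0.0238  0.0874  0.034 ]
brass [  407     0   233   120 12298] [-0.0045 -0.0933  0.034 ] [-0.0239 -0.1089  0.034 ]
brass [354 100  17  18 242] [-0.0186 -0.0325  0.034 ] [-0.023  -0.0329  0.034 ]
t: 12.62
ee_pos: [0.4139, -0.2931, 0.0382]
tcp_rot: [2.971, -1.022, 0.001]
contact_force: [3.4, -1.3, -0.7]
width: 0.0164
grip_force: 88.1
t 12.6167 slide xyz [-0.1096 -0.0145  0.0382] F slide [ 3.5  1.1 -0.7] g 88
t 12.6167 pos [ 0.4139 -0.2931  0.0382] yaw -37.96 shift [0. 0. 0.] turn [-0.002 -0.006 -0.009] j [ 0.49  0.94  0.12  1.9  -0.31  0.32 -1.38] F [ 3.4 -1.3 -0.7] w 0.0164 g 88.1
brass [   22     0   167   120 16787] [-0.0188  0.0845  0.034 ] [-0.0445  0.0886  0.034 ]
brass [  407     0   233   120 18055] [-0.023  -0.0973  0.034 ] [-0.0446 -0.1087  0.034 ]
brass [357  52  19  19 268] [-0.0188 -0.0334  0.034 ] [-0.023  -0.0338  0.034 ]
brass [587  52  14   9  34] [-0.0169 -0.1354  0.034 ] [-0.0189 -0.1358  0.034 ]
brass [601  59   9   6  19] [-0.0193 -0.1409  0.034 ] [-0.0206 -0.1413  0.034 ]
```

```bash
python3 -m crank '[[[-0.03,0,0,0,0,0,-1],[-0.03,0,0,0,0,0,-1],[-0.03,0,0,0,0,0,-1],[-0.03,0,0,0,0,0,-1],[-0.03,0,0,0,0,0,-1],[-0.03,0,0,0,0,0,-1],[-0.03,0,0,0,0,0,-1],[-0.03,0,0,0,0,0,-1],[-0.03,0,0,0,0,0,-1],[-0.03,0,0,0,0,0,-1],[-0.03,0,0,0,0,0,-1],[-0.03,0,0,0,0,0,-1],[-0.03,0,0,0,0,0,-1],[-0.03,0,0,0,0,0,-1],[-0.03,0,0,0,0,0,-1],[-0.03,0,0,0,0,0,-1],[-0.02,0,0,0,0,0,-1],[-0.01,0,0,0,0,0,-1]]]'
python3 sp.py
cat > pp.py <<'E'
from sp import *
# pixel prediction of the post head (measured contact geometry) and grey-metal column under the hook leg
i,K,C=grab('wrist')
h=cv2.cvtColor(i,cv2.COLOR_RGB2HSV); m=cv2.inRange(h,(14,70,90),(26,255,255)); 
M=np.zeros_like(m)
for x in np.arange(-.12,.03,.002):
    for y in np.arange(-.03,.03,.002):
        u,v=proj(K,C,O+ex*x+ey*y+[0,0,.034]).round().astype(int)
        if 0<=u<640 and 0<=v<400: M[v,u]=255
M=cv2.dilate(M,np.ones((9,9)));m&=M
q=np.argwhere(m)
if len(q)>10:
    P=np.array([S(onz(K,C,c,r,.034)) for r,c in q]); print(len(q),"brass front",P.min(0),"rear",P.max(0),"med",np.median(P,0))
E
python3 pp.py
```

```text
t: 14.17
ee_pos: [0.3734, -0.2617, 0.0381]
tcp_rot: [-2.971, 1.022, 0.0]
contact_force: [2.3, -4.0, -1.0]
width: 0.0162
grip_force: 88.2
t 14.1667 slide xyz [-0.1608 -0.0145  0.0381] F slide [ 4.3 -1.8 -1. ] g 88
t 14.1667 pos [ 0.3734 -0.2617  0.0381] yaw -37.97 shift [0. 0. 0.] turn [-0.001  0.001 -0.011] j [ 0.51  0.91  0.06  2.08 -0.33  0.16 -1.36] F [ 2.3 -4.  -1. ] w 0.0162 g 88.2
397 brass front [-0.1218 -0.0319  0.034 ] rear [-0.1172  0.0303  0.034 ] med [-0.1202  0.0102  0.034 ]
```

```bash
python3 -m crank '[[[-0.03,0,0,0,0,0,-1],[-0.03,0,0,0,0,0,-1],[-0.03,0,0,0,0,0,-1],[-0.03,0,0,0,0,0,-1],[-0.03,0,0,0,0,0,-1],[-0.02,0,0,0,0,0,-1],[-0.01,0,0,0,0,0,-1],[0,0,0,0,0,0,-1]]]'
python3 sp.py
```

```text
t: 14.88
ee_pos: [0.3592, -0.2505, 0.0381]
tcp_rot: [-2.97, 1.022, 0.001]
contact_force: [0.7, -2.4, -0.4]
width: 0.0168
grip_force: 88.1
t 14.8833 slide xyz [-0.1789 -0.0145  0.0381] F slide [ 2.  -1.4 -0.4] g 88
t 14.8833 pos [ 0.3592 -0.2505  0.0381] yaw -37.97 shift [0. 0. 0.] turn [-0.001  0.006 -0.011] j [ 0.51  0.9   0.04  2.14 -0.33  0.1  -1.36] F [ 0.7 -2.4 -0.4] w 0.0168 g 88.1
```

```bash
python3 -m crank '[[[-0.01,0,0,0,0,0,-1],[-0.01,0,0,0,0,0,-1],[-0.01,0,0,0,0,0,-1],[-0.01,0,0,0,0,0,-1],[-0.01,0,0,0,0,0,-1],[-0.01,0,0,0,0,0,-1],[-0.01,0,0,0,0,0,-1],[-0.01,0,0,0,0,0,-1]]]'
python3 sp.py
for k in 1 2; do python3 -m crank '[[[-0.01,0,0,0,0,0,-1],[0,0,0,0,0,0,-1]]]' >/dev/null; python3 sp.py|head -1; done
```

```text
t: 15.55
ee_pos: [0.353, -0.2458, 0.0381]
tcp_rot: [-2.971, 1.022, 0.0]
contact_force: [3.3, -2.3, -1.2]
width: 0.0165
grip_force: 88.1
t 15.55 slide xyz [-0.1867 -0.0145  0.0381] F slide [ 4.   0.2 -1.2] g 88
t 15.55 pos [ 0.353  -0.2458  0.0381] yaw -37.97 shift [0. 0. 0.] turn [-0.001  0.002 -0.011] j [ 0.52  0.9   0.03  2.17 -0.34  0.07 -1.36] F [ 3.3 -2.3 -1.2] w 0.0165 g 88.1
t 15.7167 slide xyz [-0.1878 -0.0145  0.0381] F slide [ 1.7 -0.7 -0.4] g 88
t 15.8833 slide xyz [-0.1887 -0.0145  0.0381] F slide [ 2.8 -0.7 -1.2] g 88
```

```bash
for k in 1 2 3 4 5; do python3 -m crank '[[[-0.006,0,0,0,0,0,-1],[0,0,0,0,0,0,-1]]]' >/dev/null; python3 sp.py|head -1; done
```

```text
t 16.05 slide xyz [-0.1892 -0.0145  0.0381] F slide [ 1.8 -0.4 -1.2] g 88
t 16.2167 slide xyz [-0.1898 -0.0145  0.0381] F slide [ 3.3 -0.7 -0.8] g 88
t 16.3833 slide xyz [-0.1905 -0.0145  0.0381] F slide [ 2.2 -0.1 -1.5] g 88
t 16.55 slide xyz [-0.1911 -0.0145  0.0381] F slide [ 1.4  0.2 -1.4] g 88
t 16.7167 slide xyz [-0.1917 -0.0145  0.0381] F slide [ 3.  -0.8 -1.1] g 88
```

```bash
for k in 1 2 3 4; do python3 -m crank '[[[-0.006,0,0,0,0,0,-1],[0,0,0,0,0,0,-1]]]' >/dev/null; python3 sp.py|head -1; done; python3 -c "
from h import *
print(robot.get_state()['joint_pos'])"
```

```text
t 16.8833 slide xyz [-0.1922 -0.0145  0.0381] F slide [ 3.4 -0.2 -1.6] g 88
t 17.05 slide xyz [-0.1925 -0.0145  0.0381] F slide [ 5.3 -0.6 -1.4] g 88
t 17.2167 slide xyz [-0.1928 -0.0145  0.0381] F slide [ 6.8  0.2 -1.7] g 88
t 17.3833 slide xyz [-0.1931 -0.0145  0.0382] F slide [ 8.6 -0.2 -2.9] g 88
[ 0.52010876  0.90069748  0.02071619  2.1936484  -0.33922558  0.04813232
 -1.36172254]
```

```bash
for k in 1 2 3; do python3 -m crank '[[[-0.005,0,0,0,0,0,-1],[0,0,0,0,0,0,-1]]]' >/dev/null; python3 sp.py|head -1; done
```

```text
t 17.55 slide xyz [-0.1933 -0.0145  0.0382] F slide [ 9.   0.  -3.6] g 88
t 17.7167 slide xyz [-0.1936 -0.0145  0.0382] F slide [11.5  0.2 -3.4] g 88
t 17.8833 slide xyz [-0.1938 -0.0144  0.0382] F slide [12.5  0.2 -3.9] g 88
```

```bash
for k in 1 2 3; do python3 -m crank '[[[-0.004,0,0,0,0,0,-1],[0,0,0,0,0,0,-1]]]' >/dev/null; python3 sp.py|head -1; done
python3 - <<'E'
from sp import *
i,K,C=grab('wrist'); cv2.imwrite('pics/catch1.png',i[:,:,::-1])
for n,p in(("nose",(-.027,-.019,.031)),("piv",(.014,-.047,.031)),("noseO",(-.0285,-.024,.031))):
    print(n,proj(K,C,O+ex*p[0]+ey*p[1]+[0,0,p[2]]))
_,K,C=grab('scene')
print(proj(K,C,O+ex*-.027+ey*-.019+[0,0,.031]),proj(K,C,O+ex*.014+ey*-.047+[0,0,.031]))
E
```

```text
t 18.05 slide xyz [-0.194  -0.0145  0.0382] F slide [13.6 -0.3 -2.9] g 88
t 18.2167 slide xyz [-0.1942 -0.0144  0.0382] F slide [14.2  1.1 -3.7] g 88
t 18.3833 slide xyz [-0.1945 -0.0145  0.0382] F slide [15.4  1.2 -4.6] g 88
nose [ 335.39828294 -149.77581041]
piv [ 415.38585434 -296.44199082]
noseO [ 348.07907138 -144.94002372]
[373.31207521 172.98950359] [376.14539573 162.73796819]
```

```bash
for k in 1 2; do python3 -m crank '[[[-0.004,0,0,0,0,0,-1],[0,0,0,0,0,0,-1],[0,0,0,0,0,0,-1]]]' >/dev/null; python3 sp.py|head -1; done
for k in 1 2 3 4 5 6 7 8; do python3 -m crank '[[[0.005,0,0,0,0,0,-1],[0,0,0,0,0,0,-1]]]' >/dev/null; python3 sp.py|head -1; done
```

```text
t 18.7333 slide xyz [-0.1947 -0.0145  0.0383] F slide [15.9  0.7 -5. ] g 88
t 18.9833 slide xyz [-0.1948 -0.0144  0.0383] F slide [16.4  0.8 -5. ] g 88
t 19.15 slide xyz [-0.1948 -0.0144  0.0382] F slide [15.   0.3 -3.3] g 88
t 19.3167 slide xyz [-0.1947 -0.0145  0.0382] F slide [12.   0.8 -3.8] g 88
t 19.4833 slide xyz [-0.1946 -0.0145  0.0382] F slide [11.  -0.1 -3.1] g 88
t 19.65 slide xyz [-0.1944 -0.0145  0.0382] F slide [ 8.6  0.4 -2.8] g 88
t 19.8167 slide xyz [-0.1941 -0.0145  0.0382] F slide [ 7.5  0.2 -1.6] g 88
t 19.9833 slide xyz [-0.1938 -0.0145  0.0381] F slide [ 6.8  0.2 -2.9] g 88
t 20.15 slide xyz [-0.1935 -0.0145  0.0381] F slide [ 5.6  0.5 -1.9] g 88
t 20.3167 slide xyz [-0.1932 -0.0145  0.0381] F slide [ 5.   0.4 -2.1] g 88
```

```bash
for k in 1 2 3 4 5 6; do python3 -m crank '[[[0.005,0,0,0,0,0,-1],[0,0,0,0,0,0,-1]]]' >/dev/null; python3 sp.py|head -1; done
```

```text
t 20.4833 slide xyz [-0.193  -0.0145  0.0381] F slide [ 4.5  0.8 -2.3] g 88
t 20.65 slide xyz [-0.1927 -0.0145  0.0381] F slide [ 1.9 -0.6 -1.5] g 88
t 20.8167 slide xyz [-0.1923 -0.0145  0.038 ] F slide [ 0.1 -0.4 -1.1] g 88
t 20.9833 slide xyz [-0.1918 -0.0144  0.038 ] F slide [-0.1  0.6 -2. ] g 88
t 21.15 slide xyz [-0.1911 -0.0145  0.0381] F slide [ 0.4  0.1 -1.1] g 88
t 21.3167 slide xyz [-0.1904 -0.0145  0.0381] F slide [ 0.6 -1.1 -0.8] g 88
```

```bash
python3 -m crank '[[[0.02,0,0,0,0,0,-1],[0.02,0,0,0,0,0,-1],[0.02,0,0,0,0,0,-1],[0,0,0,0,0,0,-1],[0,0.05,0,0,0,0,-1],[0,0.05,0,0,0,0,-1],[0,0.05,0,0,0,0,-1],[0,0.05,0,0,0,0,-1],[0,0.05,0,0,0,0,-1],[0,0,0,0,0,0,-1]]]'
python3 sp.py
```

```text
t: 22.15
ee_pos: [0.3386, -0.2678, 0.0381]
tcp_rot: [2.97, -1.024, -0.0]
contact_force: [-0.7, -0.2, -1.6]
width: 0.0167
grip_force: 88.4
t 22.15 slide xyz [-0.1845 -0.0408  0.0381] F slide [-0.4 -0.6 -1.6] g 88
t 22.15 pos [ 0.3386 -0.2678  0.0381] yaw -38.05 shift [0. 0. 0.] turn [ 0.004  0.001 -0.026] j [ 0.58  0.9   0.03  2.16 -0.31  0.08 -1.33] F [-0.7 -0.2 -1.6] w 0.0167 g 88.4
```

Free of the post. I'll lift and return to the earlier look pose to compare the catch numerically with the swung-in view.

```bash
python3 -m crank '[[[0,0,-0.2,0,0,0,-1],[0,0,-0.3,0,0,0,-1],[0,0,-0.3,0,0,0,-1],[0,0,-0.3,0,0,0,-1],[0,0,-0.11,0,0,0,-1],[0.25,0,0,0,0,0,-1],[0.25,0,0,0,0,0,-1],[0.25,0,0,0,0,0,-1],[0.24,-0.015,0,0,0,0,-1],[0,0,0,0,0,0,-1],[0,0,0,0,0,0,-1],[0,0,0,0,0,0,-1]]]'
python3 sp.py
python3 - <<'E'
from sp import *
i,K,C=grab('wrist'); cv2.imwrite('pics/w7.png',i[:,:,::-1])
a=cv2.imread('pics/w4.png'); b=i[:,:,::-1]
print("nose pred in",proj(K,C,O+ex*-.027+ey*-.019+[0,0,.031]),"screw area/out",proj(K,C,O+ex*-.027+ey*-.0245+[0,0,.031]))
for n,im in(("before",a),("now",b)):
    h=cv2.cvtColor(im,cv2.COLOR_BGR2HSV); m=cv2.inRange(h,(15,110,120),(30,255,255)); m[:90]=0;m[140:]=0;m[:,:290]=0;m[:,325:]=0
    q=np.argwhere(m); print(n,"yellow",len(q),q.mean(0) if len(q) else 0)
    g=cv2.cvtColor(im,cv2.COLOR_BGR2GRAY)
    for r in(112,118,123): print(r,g[r,292:320].tolist())
E
```

```text
t: 23.15
ee_pos: [0.4178, -0.3261, 0.1589]
tcp_rot: [-2.97, 1.022, 0.002]
contact_force: [-0.0, 0.7, -2.2]
width: 0.0166
grip_force: 88.4
t 23.15 slide xyz [-0.0862 -0.0382  0.1589] F slide [-0.5  0.6 -2.2] g 88
t 23.15 pos [ 0.4178 -0.3261  0.1589] yaw -37.97 shift [0. 0. 0.] turn [-0.001  0.01  -0.012] j [ 0.49  0.76  0.22  1.74 -0.24  0.67 -1.39] F [-0.   0.7 -2.2] w 0.0166 g 88.4
nose pred in [301.35672645 121.67110357] screw area/out [307.68432405 121.66527924]
before yellow 8 [112.5  312.75]
112 [183, 181, 182, 182, 180, 183, 181, 185, 187, 188, 184, 185, 157, 149, 173, 166, 164, 164, 164, 146, 146, 138, 114, 104, 122, 126, 135, 136]
118 [183, 180, 182, 181, 175, 177, 183, 183, 186, 188, 157, 153, 168, 168, 165, 166, 159, 158, 163, 171, 114, 36, 81, 115, 118, 128, 133, 138]
123 [180, 181, 181, 178, 182, 179, 180, 185, 189, 153, 140, 162, 170, 167, 163, 162, 162, 167, 126, 58, 64, 70, 91, 109, 119, 125, 135, 136]
now yellow 36 [133.41666667 295.11111111]
112 [182, 182, 180, 184, 181, 178, 181, 187, 187, 181, 185, 184, 160, 161, 169, 168, 168, 166, 164, 167, 147, 133, 109, 107, 122, 130, 135, 137]
118 [183, 182, 183, 179, 181, 178, 180, 185, 186, 188, 165, 160, 169, 169, 167, 163, 159, 163, 162, 168, 107, 44, 90, 111, 121, 129, 134, 139]
123 [90, 86, 92, 92, 92, 94, 89, 91, 96, 88, 85, 75, 60, 79, 137, 169, 173, 174, 126, 74, 70, 60, 87, 112, 122, 128, 135, 139]
```

The catch edge sits at the same pixel columns as in the swung-in view at rows 112 and 118; pushed out it would be about 6 px off. The carriage's rear is in front of the nose, so it is caught. Now I'll take the hook back to the tray.

```bash
python3 -m crank '[[[-0.21,0,0,0,0,0,-1],[-0.21,0,0,0,0,0,-1],[-0.21,-0.15,0,0,0,0,-1],[-0.21,-0.25,0,0,0,0,-1],[-0.21,-0.25,0,0,0,0,-1],[0,-0.3,0,0,0,0,-1],[0,-0.3,0,0,0,0,-1],[0,-0.3,0,0,0,0,-1],[0,0,0,0,0,0,-1]]]'
python3 -m crank '[[[0,0,0,0,0,-0.93,-1],[0,0,0,0,0,-0.93,-1],[0,0,0,0,0,-0.93,-1],[0,0,0,0,0,-0.93,-1],[0,0,0,0,0,-0.93,-1],[0,0,0,0,0,-0.93,-1],[0,0,0,0,0,-0.93,-1],[0,0,0,0,0,-0.93,-1],[0,0,0,0,0,-0.93,-1],[0,0,0,0,0,-0.93,-1],[0,0,0,0,0,-0.93,-1],[0,0,0,0,0,-0.93,-1],[0,0,0,0,0,-0.93,-1],[0,0,0,0,0,-0.93,-1],[0,0,0,0,0,-0.93,-1],[0,0,0,0,0,0,-1]]]'
python3 -c "
from h import *
plan(.473,-.0272,.05,46)"
```

```text
t: 23.95
ee_pos: [0.4333, -0.1349, 0.1591]
tcp_rot: [-2.972, 1.012, -0.001]
contact_force: [1.0, 0.2, -1.3]
width: 0.0163
grip_force: 88.5
t: 25.28
ee_pos: [0.4304, -0.14, 0.1593]
tcp_rot: [-2.892, -1.228, -0.0]
contact_force: [0.5, 0.0, -0.6]
width: 0.0161
grip_force: 88.5
t 25.2833 pos [ 0.4304 -0.14    0.1593] yaw 46.01 shift [ 1.107 -0.477  1.093] turn [-0.001 -0.001  0.002] j [ 0.33  0.66 -0.15  2.    0.2   0.5  -0.73] F [ 0.5  0.  -0.6] w 0.0161 g 88.5
```

```bash
python3 -m crank '[[[0.22,-0.095,0,0,0,0,-1],[0.22,-0.095,0,0,0,0,-1],[0.22,-0.095,0,0,0,0,-1],[0.22,-0.095,0,0,0,0,-1],[0.22,-0.097,0.1,0,0,0,-1],[0,0,0.25,0,0,0,-1],[0,0,0.25,0,0,0,-1],[0,0,0.25,0,0,0,-1],[0,0,0.2,0,0,0,-1],[0,0,0,0,0,0,-1],[0,0,0,0,0,0,-1]]]'
python3 -c "
from h import *
plan(.473,-.0272,.0065,46)"
```

```text
t: 26.2
ee_pos: [0.473, -0.0278, 0.0542]
tcp_rot: [-2.896, -1.218, 0.002]
contact_force: [0.2, 0.4, -0.7]
width: 0.0167
grip_force: 88.5
t 26.2 pos [ 0.473  -0.0278  0.0542] yaw 45.61 shift [ 0.004 -0.005  0.477] turn [-0.008  0.011 -0.064] j [ 0.02  0.88 -0.06  2.01  0.18  0.26 -0.96] F [ 0.2  0.4 -0.7] w 0.0167 g 88.5
```

```bash
python3 -m crank '[[[0,0,0.15,0,0,0,-1],[0,0,0.15,0,0,0,-1],[0,0,0.1,0,0,0,-1],[0,0,0.05,0,0,0,-1],[0,0,0.02,0,0,0,-1],[0,0,0,0,0,0,-1],[0,0,0,0,0,0,-1]]]'
python3 -c "
from h import *
plan(.473,-.0272,.0065,46)"
```

```text
t: 26.78
ee_pos: [0.4738, -0.0278, 0.0078]
tcp_rot: [2.895, 1.22, 0.001]
contact_force: [-0.4, 0.0, -0.2]
width: 0.0158
grip_force: 88.5
t 26.7833 pos [ 0.4738 -0.0278  0.0078] yaw 45.71 shift [-0.001 -0.01   0.013] turn [ 0.004 -0.005 -0.048] j [ 0.01  0.98 -0.03  2.02  0.19  0.15 -0.97] F [-0.4  0.  -0.2] w 0.0158 g 88.5
```

```bash
python3 -m crank '[[[0,0,0.01,0,0,0,-1],[0,0,0.008,0,0,0,-1],[0,0,0,0,0,0,-1],[0,0,0,0,0,0,-0.2],[0,0,0,0,0,0,-0.2],[0,0,0,0,0,0,-0.2],[0,0,0,0,0,0,-0.2],[0,0,0,0,0,0,-0.2],[0,0,0,0,0,0,-0.2],[0,0,-0.05,0,0,0,-0.2],[0,0,-0.15,0,0,0,-0.2],[0,0,-0.25,0,0,0,-0.2],[0,0,-0.3,0,0,0,-0.2],[0,0,-0.3,0,0,0,-0.2],[-0.1,-0.04,-0.3,0,0,0,-0.2],[-0.1,-0.04,-0.3,0,0,0,-0.2],[-0.1,-0.04,-0.3,0,0,0,-0.2],[-0.1,-0.04,-0.3,0,0,0,-0.2],[-0.1,-0.037,-0.3,0,0,0,-0.2],[0,0,0,0,0,0,-0.2]]]'
python3 -c "
from h import *
plan(.4259,-.0509,.2507,46)"
python3 hk.py
```

```text
t: 28.45
ee_pos: [0.4243, -0.0507, 0.265]
tcp_rot: [2.893, 1.218, 0.008]
contact_force: [0.9, -0.0, -0.0]
width: 0.0342
grip_force: 0.0
t 28.45 pos [ 0.4243 -0.0507  0.265 ] yaw 45.67 shift [0.009 0.013 0.143] turn [ 0.045 -0.031 -0.056] j [ 0.15  0.45 -0.17  1.93  0.11  0.77 -0.85] F [ 0.9 -0.  -0. ] w 0.0342 g 0.0
px [330  88] [345 162] handle ((473.43878173828125, -27.768108367919922), (88.19099426269531, 18.150802612304688), 45.23817443847656)
sd [ 0.52875358 -0.05518468] tip [0.54092376 0.06989536 0.016     ]
tray [array([ 0.3789, -0.0609,  0.015 ]), array([ 0.4693, -0.1434,  0.015 ]), array([0.5325, 0.107 , 0.015 ]), array([0.6185, 0.0233, 0.015 ])]
```

The handle is back within 1 mm of where it started, and its apparent size matches lying flat on the tray floor. Nothing is touching the robot, so I'll let it settle and hand in.

```bash
python3 -m crank '[[[0,0,0,0,0,0,-0.2],[0,0,0,0,0,0,-0.2],[0,0,0,0,0,0,-0.2],[0,0,0,0,0,0,-0.2]]]' && python3 -c "
from station import order
print(order.sign_off())"
```

```text
t: 28.83
ee_pos: [0.4245, -0.0496, 0.2597]
tcp_rot: [-2.894, -1.221, 0.002]
contact_force: [0.2, 0.4, -0.7]
width: 0.034
grip_force: 0.0
the job is handed in; nothing more can be done
None
```

I drew the carriage out and the catch is in behind it (checked in the wrist image), with a highest measured pull of 16.4 N; the hook is back flat in the tray and released, and I handed the job in at 28.8 s (no verdict was returned).

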